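# Snap a pattern plate into the brushing jig

### The job

Get the moon-cake pattern plate held in the brushing jig, ready to be brushed out: lay it flat, pattern up, in the open entry of the jig and let go of it, then push it along the channel until it clicks between the two sprung orange jaws, and stop pushing there, so that it stays clipped in both jaws and is not driven out at the far side. The clip can be clamped anywhere along the channel, so feel for the click; leave the brush, the marker and the black stamp where they are.

Things in the scene. Friction and masses are not known exactly. Their poses are not given: they have to be found in the camera images.
- pattern_plate: the cream pattern plate, a round disc 56 mm across and 11 mm thick, 60 g (varies), lying flat on the table; origin at the centre of its underside, z up out of the pattern. Can be gripped across its rim from above.
- jig: brushing jig, fixed: grey base 110 (x) by 350 (y) by 4 mm; its top is the floor of a channel along its y axis. Origin: centre of the base's underside, on the channel's centre line; y runs from the entry to the open far end. A blue clip with two orange jaws is clamped on it with its middle between y = 0 and +80 mm: differs every time, not reported, has to be felt or seen.
- jig_entry (a point): point on the channel floor (4 mm above the table) at jig y = -137 mm, where the plate's centre is to be laid. No walls here, from y = -175 (orange stripe) to -115 mm.
- jig_channel (a point): point on the floor at jig y = -78 mm, where the channel proper begins: two white walls, tops 8.7 mm above the table, flare in from 92 mm apart at y = -115 mm to 61 mm apart here, and go on straight to the far end, y = +175 mm. Sliding friction in the channel under 1 N.
- jaw_left (a joint): outward travel (m) of the jaw on the jig's -x side: 0 empty, 0.004 to 0.0046 at the top of the snap, about 0.001 with the plate home. Each jaw carries two upright steel rollers, 10 mm across, 14 mm before and after the clip's middle; opposite rollers 47 mm apart at rest. Orange heads 19 to 22 mm above the table overhang the plate: it only comes in along the channel.
- jaw_right (a joint): same, +x side. Plate meets the first rollers 31 mm short of the clip's middle; resistance peaks at 7 to 11 N 4 to 8 mm on, then falls to nothing at 14 mm short, whence the jaws draw it home; pushed on, it meets a like peak and leaves. Blue blocks, 53 mm or more off the centre line, rise to 34 mm; a bridge 39 to 55 mm past the clip's middle leaves 25 mm beneath it.
- pastry_brush: bystander: pastry brush with a wooden handle, 197 x 40 x 13 mm, lying beyond the jig; origin at the centre of its underside, x along it.
- marker_red: bystander: marker pen with a red cap, 132 x 16 x 17 mm, lying on the robot's side of the jig; origin at the centre of its underside, x along it.
- date_stamp: bystander: black self-inking stamp with a red band, 36 x 62 mm and 97 mm high, standing at the right; origin at the centre of its underside.

How it is judged:
By the outcome, as a careful person would: the job done as asked, in the order asked, and still so for the second after the job is handed in, with the robot touching nothing.
It also fails if it takes over 64 s, if anything falls off the work surface, if the arm or the gripper's body presses on something with over 40 N, if the wrist force passes 120 N, or if a joint passes its speed limit or range.

### The arm

A 7-joint arm with a two-finger parallel gripper is mounted at the origin on a cart in front of the work surface, level with it; the furniture and walls round the work are solid. World frame = base frame: x ahead of the robot, y to its left, z up, the work surface at z = 0. Lengths are in m, angles in rad, forces in N, time in s.
With the tool pointing down it reaches from about 0.4 to 0.85 m from the base axis. Payload 10.4 kg.
Tool frame: the origin (TCP) lies between the finger pads; the fingertips stand 11 mm ahead of it and the grasp point (between the pads) lies 8 mm behind it; x points along the fingers, y is the direction in which the jaws open and shut, and the axes are right-handed (so a half turn about x gives the same grasp; the last joint's range is limited). The gripper opens to 87 mm and grips with 3 to 60 N. Pads are 19 mm wide; open, the fingers measure 117 mm over their backs; the gripper's body (75 mm by 190 mm) begins 51 mm behind the grasp point.
Start: joints at [1.298, 0.332, -0.065, 1.46, 0.022, 1.35, -0.088], TCP at [0.155, -0.606, 0.234] pointing down, gripper open.
Joint ranges: [-2.6, 2.6], [-0.5, 2.12], [-1.47, 1.34], [0.16, 2.42], [-1.27, 4.41], [0.06, 2.06], [-2.6, 2.6]. Speed limits (rad/s): [2.22, 2.22, 2.79, 2.79, 3.14, 3.14, 3.14].

### API

Orientations are given as a unit quaternion [x, y, z, w].
In Python, from bench import r, cams, ticket gives the robot as it stands. The module is installed in compiled form; this text tells all that it offers.
- The arm moves only by the tool drive_tool, never from a script. Its argument "moves" is text: rows parted by semicolons, each of 5 numbers parted by spaces: the shift along the world's x, y, z in m, then the turn about the world's z in degrees, then the closure, from 0 (fully open) to 1 (shut). In form: x y z twist grip; .... A call has 1 to 20 rows; each row shifts and turns the commanded pose from where the row before left it; what a row does not reach is not made up. A row lasts 1/8 s, in which the tool goes at most 62.5 mm and 10.7 degrees, less where a joint would pass 70% of its speed; a pose out of reach is approached as far as the arm can. A call is refused whole if a number of a shift passes 0.0625 or a number of a turn 10.7, either way. A call with a gripper value outside its range is refused whole. The fingers move at their own pace and stop on an object; "newtons" is the grip in N (left out, the last holds). Time passes only in rows, so rows that do not move let the fingers close. It gives the time, the measured TCP pose, the force and the opening at its end, in the units of the state.
- r.read_state(): the state, without advancing time (a new reading comes with each control period).
- cams.camera(name): name is "scene" or "top" or "wrist"; returns a dict with "color" (480x640x3 uint8, red, green, blue), "fx", "fy", "cx", "cy" (pixels), "extrinsics" (4x4, takes a point from camera to world coordinates). Camera axes: x right, y down, z forward; pixel columns grow to the right and rows downward; lengths in m; the calibration is good to about 2 mm. A picture is of the moment at which its call begins. There is no depth.
- ticket.close_job(): hands the job in, once; it reports no verdict.
The state is a dict: "time": time; "joint_positions": joint angles; "joint_vel": joint speeds; "joint_torque": joint torques, N m; "ee_pos": TCP position; "eef_rot": TCP orientation; "ft_force": force on the tool from outside, world axes, zero at the start; "torque": the same for the moment, N m; "width": finger opening in m.
Only numpy, scipy, OpenCV 4.12 (cv2) and the standard library are available. Lean on these libraries where they do the work, as an engineer would, in place of code of your own. Each camera call takes 0.05 s, during which the arm holds its last target.

## Working session

There is one attempt and no reset: what is moved stays moved. The work goes in short steps, Python scripts to look and compute and a tool call to move; the robot and the scene stay as the last step left them, time stands still between calls to the robot, and variables do not carry over. Pictures are saved under pics/ and viewed, and the job is handed in when it is done.

Besides the shell and the picture viewer there is one more tool, called after "Emit:" as a command line: name --argument value ..., lists and objects as JSON in quotes. drive_tool: Moves the arm, as the interface text tells. Its arguments: {"type":"object","properties":{"moves":{"type":"string"},"newtons":{"type":"number"}},"required":["moves"]}

```bash
mkdir -p pics; cat > h.py <<'E'
import numpy as np, cv2
from bench import r, cams, ticket
def shot(n,f):
    c=cams.camera(n); cv2.imwrite('pics/'+f,c['color'][:,:,::-1]); np.save('pics/'+f+'.npy',c,allow_pickle=True); return c
def load(f): return np.load('pics/'+f+'.npy',allow_pickle=True).item()
def ray(c,u,v,z):
    E=np.array(c['extrinsics']); d=E[:3,:3]@np.array([(u-c['cx'])/c['fx'],(v-c['cy'])/c['fy'],1]); o=E[:3,3]
    return o+d*(z-o[2])/d[2]
def proj(c,p):
    E=np.array(c['extrinsics']); q=E[:3,:3].T@(np.array(p)-E[:3,3]); return c['fx']*q[0]/q[2]+c['cx'],c['fy']*q[1]/q[2]+c['cy']
E
python3 - <<'E'
from h import *
for n in ['scene','top']: 
    c=shot(n,n+'1.png'); print(n,c['fx'],np.round(c['extrinsics'],3).tolist())
s=r.read_state(); print({k:np.round(v,4).tolist() for k,v in s.items()})
E
```

```text
scene 522.4841233368604 [[-0.796, -0.407, 0.448, 0.102], [-0.605, 0.545, -0.58, 0.384], [-0.008, -0.732, -0.681, 0.708], [0.0, 0.0, 0.0, 1.0]]
top 495.01584199355267 [[0.008, -0.993, 0.121, 0.389], [-1.0, -0.005, 0.024, -0.188], [-0.023, -0.121, -0.992, 1.108], [0.0, 0.0, 0.0, 1.0]]
{'time': 0.1, 'joint_positions': [1.2984, 0.3328, -0.0647, 1.4609, 0.0216, 1.3499, -0.0885], 'joint_vel': [-0.001, -0.0016, -0.001, -0.0023, -0.0011, 0.0013, 0.0008], 'joint_torque': [0.0007, -62.4535, 0.0242, -39.0723, -0.0614, 0.0365, 0.0001], 'ee_pos': [0.1544, -0.6053, 0.2329], 'eef_rot': [-0.7015, -0.0885, 0.7017, -0.0877], 'ft_force': [-0.621, -0.195, -0.5722], 'torque': [-0.0541, -0.0327, 0.0127], 'width': 0.0868}
```

View pics/scene1.png

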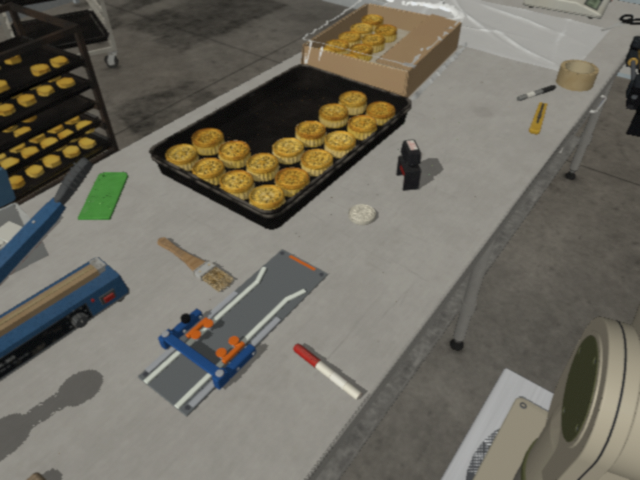

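View pics/top1.png

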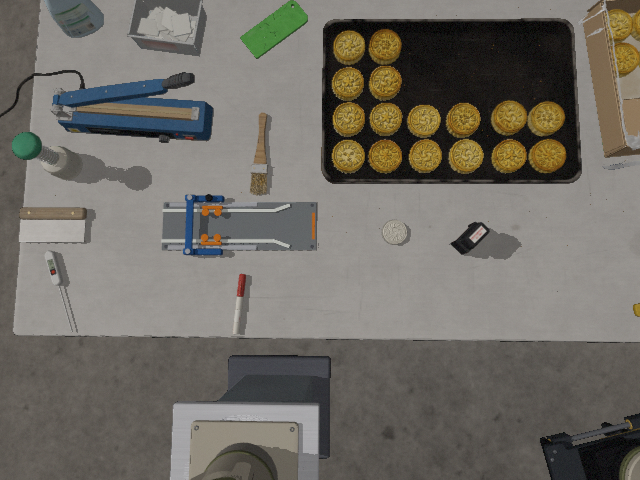

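The top view shows the jig at about (240,226) with its entry at right (orange stripe u≈314), the clip at u≈210, the plate at (395,232) and the stamp at (468,237). Next I measure these.

```bash
python3 - <<'E'
from h import *
c=load('top1.png'); im=c['color']; hsv=cv2.cvtColor(im,cv2.COLOR_RGB2HSV)
# plate
for f,box in (('top1.png',(375,212,418,255)),('scene1.png',(340,195,385,232))):
    cc=load(f); h=cv2.cvtColor(cc['color'],cv2.COLOR_RGB2HSV)
    x0,y0,x1,y1=box; sub=cc['color'][y0:y1,x0:x1].astype(int)
    print(sub[2,2],sub[(y1-y0)//2,(x1-x0)//2])
    warm=(sub[:,:,0]-sub[:,:,2]); print(warm[2,2],np.percentile(warm,[10,50,90]))
    m=(warm>(warm[2,2]+np.percentile(warm,90))/2).astype(np.uint8); m=cv2.morphologyEx(m,cv2.MORPH_CLOSE,np.ones((5,5)))
    k=max(cv2.findContours(m,0,1)[0],key=cv2.contourArea); hull=cv2.convexHull(k)
    (u,v),ax,a=cv2.fitEllipse(hull); u+=x0;v+=y0
    print(f,u,v,ax,ray(cc,u,v,.0065))
cv2.imwrite('pics/z1.png',cv2.resize(im[180:270,150:330,::-1],(800,400),interpolation=cv2.INTER_CUBIC))
s=load('scene1.png')['color']
cv2.imwrite('pics/z2.png',cv2.resize(s[240:420,130:370,::-1],(800,600),interpolation=cv2.INTER_CUBIC))
m=((hsv[:,:,0]>5)&(hsv[:,:,0]<20)&(hsv[:,:,1]>150)).astype(np.uint8)
m[:190]=0;m[260:]=0
n,l,st,ce=cv2.connectedComponentsWithStats(m)
for i in range(1,n):
    if st[i,4]>8: print(st[i],ce[i],ray(c,*ce[i],.004),ray(c,*ce[i],.022))
E
```

```text
[149 147 142] [174 169 157]
7 [ 7.  8. 16.]
top1.png 393.4455280303955 231.52596473693848 (23.953432083129883, 26.933372497558594) [ 0.52759852 -0.32313564  0.0065    ]
[144 141 134] [165 160 143]
10 [10. 11. 22.]
scene1.png 361.0977535247803 213.58865547180176 (20.165571212768555, 25.85179901123047) [ 0.53086079 -0.32451046  0.0065    ]
[202 206  21  10 147] [211.5170068  209.82993197] [0.57537224 0.08823642 0.004     ] [0.57232712 0.08373086 0.022     ]
[312 213   3  26  78] [313.  225.5] [ 0.54061848 -0.14288798  0.004     ] [ 0.53813989 -0.14362589  0.022     ]
[201 234  21  11 152] [210.69736842 239.68421053] [0.50713934 0.08769261 0.004     ] [0.50520651 0.08319591 0.022     ]
```

```bash
ls pics
```

```text
scene1.png
scene1.png.npy
top1.png
top1.png.npy
z1.png
z2.png
```

View pics/z1.png

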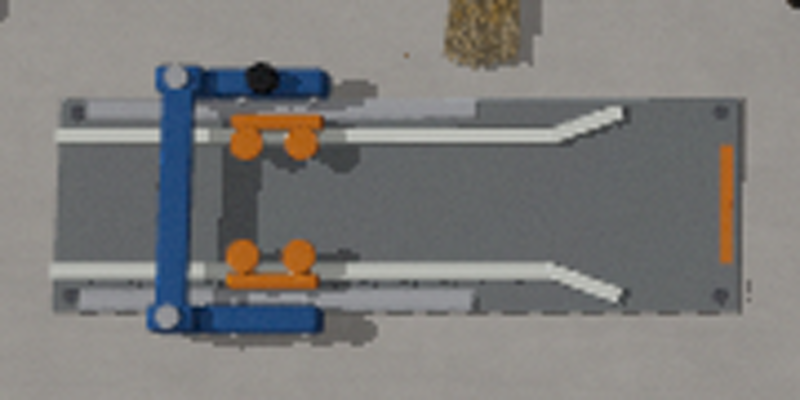

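View pics/z2.png

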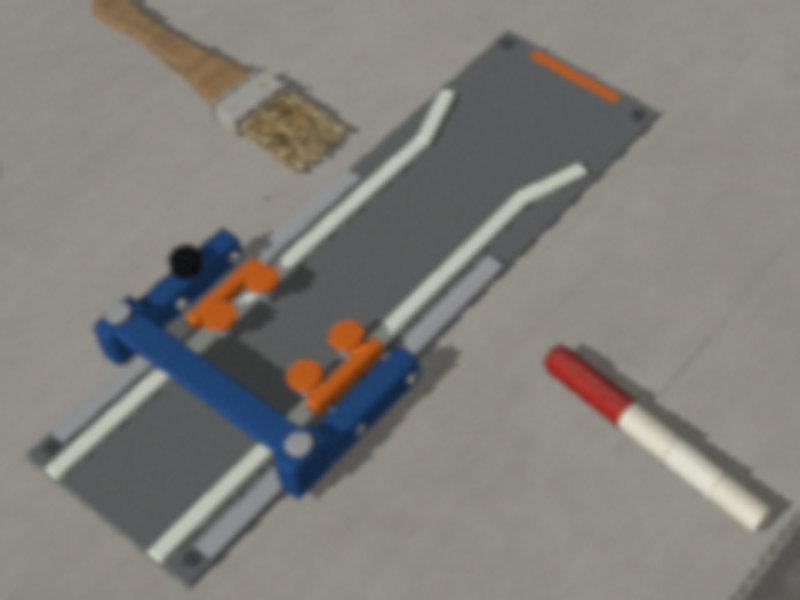

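```bash
python3 - <<'E'
from h import *
c=load('top1.png'); s=load('scene1.png')
T=lambda u,v,z: ray(c,150+(u+.5)/4.4444-.5,180+(v+.5)/4.4444-.5,z)
S=lambda u,v,z: ray(s,130+(u+.5)/3.3333-.5,240+(v+.5)/3.3333-.5,z)
print('top')
for n,p,z in [('FL',(67,99),.004),('EL',(745,97),.004),('ER',(741,313),.004),('FR',(53,312),.004),('wLfar',(55,136),.0087),('wRfar',(50,271),.0087),('wLb',(556,136),.0087),('wRb',(553,270),.0087)]: print(n,T(*p,z)[:2].round(4))
for p in [(246,144),(301,144),(242,256),(299,256)]: print('head',T(*p,.022)[:2].round(4))
print('scene')
for n,p,z in [('FL',(30,455),.004),('EL',(508,31),.004),('ER',(659,114),.004),('FR',(192,587),.004),('wLfar',(52,473),.0087),('wRfar',(157,553),.0087),('wLb',(426,138),.0087),('wRb',(522,197),.0087)]: print(n,S(*p,z)[:2].round(4))
for p in [(261,276),(218,314),(347,335),(304,376)]: print('head',S(*p,.022)[:2].round(4))
E
```

```text
top
FL [0.5933 0.1963]
EL [ 0.5957 -0.1519]
ER [ 0.4852 -0.1509]
FR [0.4835 0.1983]
wLfar [0.5732 0.2   ]
wRfar [0.5039 0.1992]
wLb [ 0.5743 -0.0563]
wRb [ 0.5059 -0.0561]
head [0.5673 0.0983]
head [0.5674 0.0705]
head [0.5106 0.0982]
head [0.5108 0.0696]
scene
FL [0.5926 0.1998]
EL [ 0.5962 -0.1481]
ER [ 0.4873 -0.1478]
FR [0.4835 0.1996]
wLfar [0.5737 0.2011]
wRfar [0.5052 0.1991]
wLb [ 0.5751 -0.0544]
wRb [ 0.507  -0.0536]
head [0.5698 0.071 ]
head [0.5698 0.0996]
head [0.5113 0.071 ]
head [0.5112 0.1   ]
```

```bash
python3 - <<'E'
from h import *
from scipy.spatial.transform import Rotation as R
s=r.read_state(); print(R.from_quat(s['eef_rot']).as_matrix().round(3))
c=load('top1.png'); print(ray(c,462,245,0.0),ray(c,480,228,.09))
E
```

```text
[[-0.     0.247 -0.969]
 [ 0.001 -0.969 -0.247]
 [-1.    -0.001  0.   ]]
[ 0.49889469 -0.47639516  0.        ] [ 0.52534628 -0.49074914  0.09      ]
```

Emit:
drive_tool --moves "0.037 0.028 0 7.6 0;0.037 0.028 0 7.6 0;0.037 0.028 0 7.6 0;0.037 0.028 0 7.6 0;0.037 0.028 0 7.6 0;0.037 0.028 0 7.6 0;0.037 0.028 0 7.6 0;0.037 0.028 0 7.6 0;0.037 0.028 0 7.6 0;0.037 0.028 0 7.6 0;0 0 0 0 0;0 0 0 0 0" --newtons 15

```text
time: 1.6
ee_pos: [0.5239, -0.3262, 0.2331]
eef_rot: [0.499, 0.501, -0.499, 0.501]
ft_force: [-0.2, -0.7, 0.4]
width: 0.0867
```

```bash
python3 - <<'E'
from h import *
from scipy.spatial.transform import Rotation as R
c=shot('wrist','w1.png')
s=r.read_state(); print(s['time'],s['ee_pos'],s['ft_force'],R.from_quat(s['eef_rot']).as_matrix().round(3).tolist(),np.round(c['extrinsics'],3).tolist(),c['fx'])
E
```

```text
1.65 [ 0.52352782 -0.32674266  0.23326297] [ 0.54958246 -0.15546024  0.04565288] [[-0.001, 1.0, 0.003], [-0.0, 0.003, -1.0], [-1.0, -0.001, 0.0]] [[1.0, 0.004, 0.0, 0.524], [0.004, -0.956, -0.294, -0.244], [-0.001, 0.294, -0.956, 0.384], [0.0, 0.0, 0.0, 1.0]] 408.6613665426311
```

View pics/w1.png

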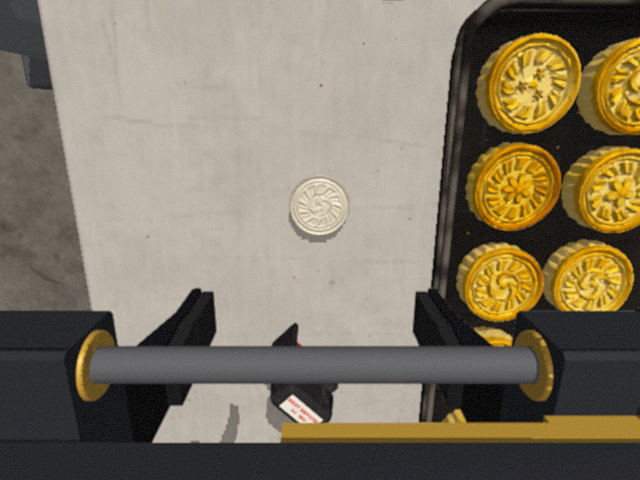

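The wrist view shows the plate at (319,206), clear of the fingers. The stamp sits beyond it at (300,395).

```bash
python3 - <<'E'
from h import *
c=load('w1.png'); g=c['color'][165:250,275:365].astype(int)
w=g[:,:,0]-g[:,:,2]; print(w[3,3],w[40,44])
m=(w>(w[3,3]+np.percentile(w,75))/2).astype(np.uint8)
m=cv2.morphologyEx(cv2.morphologyEx(m,cv2.MORPH_OPEN,np.ones((3,3))),cv2.MORPH_CLOSE,np.ones((9,9)))
k=max(cv2.findContours(m,0,1)[0],key=cv2.contourArea);x,y,W,H=cv2.boundingRect(k);(u,v),ax,a=cv2.fitEllipse(cv2.convexHull(k))
print(x+275,y+165,W,H,u+275,v+165,ax); print(ray(c,u+275,v+165,.011),ray(c,u+275,v+165,.0055))
E
```

```text
18 30
290 175 59 60 319.17613983154297 204.7802848815918 (58.595943450927734, 60.36672592163086)
[ 0.52831132 -0.32138807  0.011     ] [ 0.52837921 -0.32253395  0.0055    ]
```

Emit:
drive_tool --moves "0.005 0.0035 -0.035 0.3 0;0 0 -0.05 0 0;0 0 -0.05 0 0;0 0 -0.04 0 0;0 0 -0.025 0 0;0 0 -0.01 0 0;0 0 0 0 0;0 0 0 0 0"

```text
time: 2.65
ee_pos: [0.5301, -0.3228, 0.025]
eef_rot: [0.498, 0.502, -0.497, 0.503]
ft_force: [0.1, -0.1, -0.1]
width: 0.0872
```

Emit:
drive_tool --moves "-0.001 0 -0.006 0 0;0 0 -0.0055 0 0;0 0 0 0 0.3;0 0 0 0 0.5;0 0 0 0 0.7;0 0 0 0 0.7;0 0 0 0 0.7;0 0 0 0 0.7"

```text
time: 3.65
ee_pos: [0.5285, -0.3221, 0.0121]
eef_rot: [0.497, 0.503, -0.497, 0.503]
ft_force: [-0.2, -0.2, -0.2]
width: 0.0559
```

```bash
python3 - <<'E'
from h import *
c=shot('wrist','w2.png')
E
```

```text
(no output)
```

View pics/w2.png

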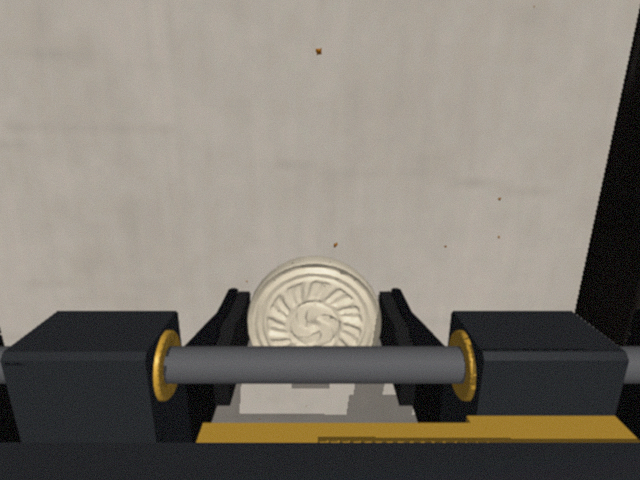

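Gripped at width 55.9 mm; plate centred at (314,318) between the pads. Next I lift it and carry it to the entry.

Emit:
drive_tool --moves "0 0 0.02 0 0.7;0 0 0.03 0 0.7;0.003 0.04 0.01 0 0.7;0.003 0.045 0 0 0.7;0.003 0.045 0 0 0.7;0.003 0.045 0 0 0.7;0 0.0345 0 0 0.7;0 0 -0.02 0 0.7;0 0 0 0 0.7;0 0 0 0 0.7"

```text
time: 4.95
ee_pos: [0.5406, -0.114, 0.0525]
eef_rot: [0.498, 0.502, -0.498, 0.502]
ft_force: [0.0, -0.4, 0.3]
width: 0.0557
```

```bash
python3 - <<'E'
from h import *
c=shot('wrist','w3.png');c=shot('scene','s3.png')
s=c['color']; cv2.imwrite('pics/z3.png',cv2.resize(s[200:420,130:430,::-1],(800,587),interpolation=cv2.INTER_CUBIC))
E
```

```text
(no output)
```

View pics/w3.png

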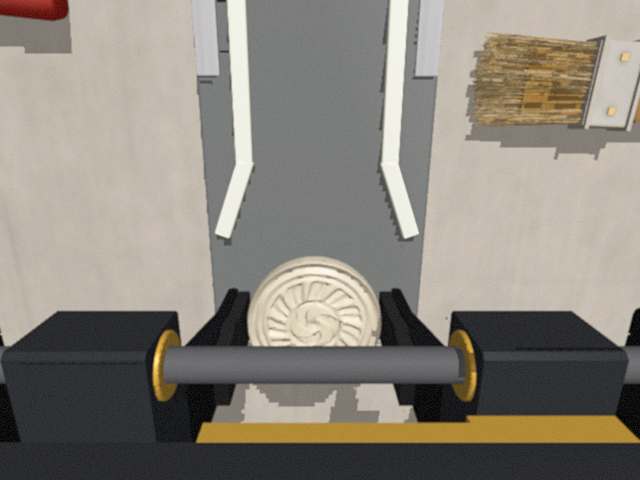

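View pics/z3.png

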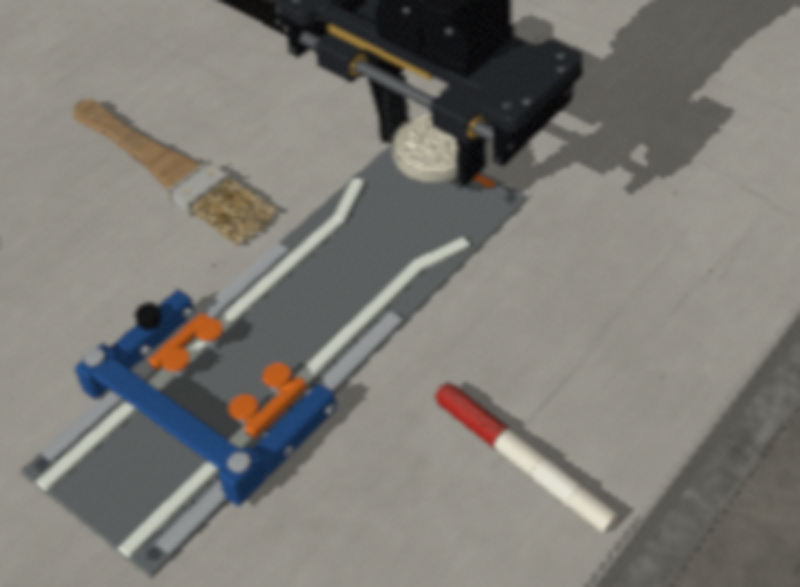

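Wrist view: the wall flare ends are at (223,235) and (410,234), and the bends at (248,165) and (386,163). I use these to refine the jig position.

```bash
python3 - <<'E'
from h import *
c=load('w3.png'); 
for p in [(223,236),(410,235),(243,165),(391,163),(241,0),(399,0)]: print(p,ray(c,*p,.0087).round(4))
for p in [(215,300),(419,300)]: print(p,ray(c,*p,.004).round(4))
for p in [(195,60),(440,60)]: print(p,ray(c,*p,.006).round(4))
print(ray(c,315,322,.04+.011).round(4), r.read_state()['ee_pos'])
E
```

```text
(223, 236) [ 0.4952 -0.0882  0.0087]
(410, 235) [ 0.5878 -0.0868  0.0087]
(243, 165) [ 0.5066 -0.0533  0.0087]
(391, 163) [ 0.5761 -0.0518  0.0087]
(241, 0) [0.5087 0.0153 0.0087]
(399, 0) [0.5751 0.0159 0.0087]
(215, 300) [ 0.4878 -0.1251  0.004 ]
(419, 300) [ 0.5965 -0.1241  0.004 ]
(195, 60) [ 0.4868 -0.0078  0.006 ]
(440, 60) [ 0.5954 -0.0068  0.006 ]
[ 0.5409 -0.1126  0.051 ] [ 0.54075677 -0.11364586  0.05259521]
```

Emit:
drive_tool --moves "0.0005 0.0015 -0.015 0 0.7;0 0 -0.012 0 0.7;0 0 -0.006 0 0.7;0 0 -0.002 0 0.7;0 0 0 0 0.7;0 0 0 0 0.7"

```text
time: 5.8
ee_pos: [0.5413, -0.1111, 0.0174]
eef_rot: [0.497, 0.502, -0.497, 0.503]
ft_force: [0.0, -0.0, -0.8]
width: 0.0562
```

Emit:
drive_tool --moves "0 0 -0.001 0 0.7;0 0 0 0 0.7;0 0 0 0 0.3;0 0 0 0 0;0 0 0 0 0;0 0 0 0 0;0 0 0 0 0"

```text
time: 6.68
ee_pos: [0.541, -0.1111, 0.0161]
eef_rot: [0.497, 0.503, -0.497, 0.503]
ft_force: [0.7, 0.1, -0.2]
width: 0.0854
```

```bash
python3 - <<'E'
from h import *
c=shot('wrist','w4.png')
E
```

```text
(no output)
```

View pics/w4.png

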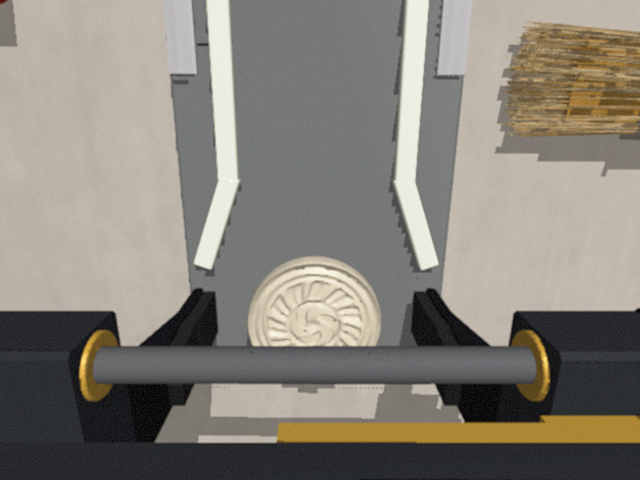

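Plate released flat in the entry, at (314,320). Next: fingers up, back behind it, closed and lowered.

Emit:
drive_tool --moves "0 0 0.02 0 0;0 0 0.04 0 0;0 -0.03 0 0 0.5;0 -0.024 0 0 1;0 0 0 0 1;0 0 0 0 1;0 0 0 0 1;0 0 -0.035 0 1;0 0 -0.022 0 1;0 0 0 0 1;0 0 0 0 1"

```text
time: 8.1
ee_pos: [0.5417, -0.1647, 0.0201]
eef_rot: [0.497, 0.503, -0.497, 0.503]
ft_force: [0.1, 0.4, -0.1]
width: 0.0054
```

```bash
python3 - <<'E'
from h import *
c=shot('wrist','w5.png');c=shot('scene','s5.png')
s=c['color']; cv2.imwrite('pics/z5.png',cv2.resize(s[200:420,130:430,::-1],(800,587),interpolation=cv2.INTER_CUBIC))
E
```

```text
(no output)
```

View pics/w5.png

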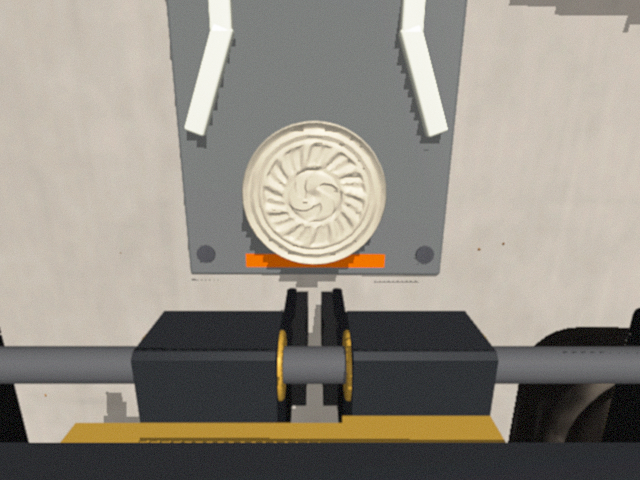

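View pics/z5.png

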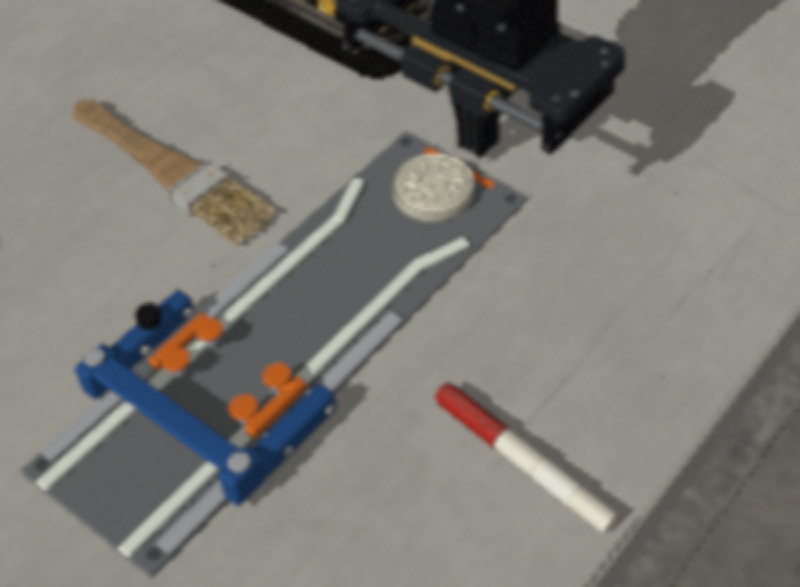

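Emit:
drive_tool --moves "0 0.006 -0.001 0 1;0 0.006 0 0 1;0 0.006 0 0 1;0 0.008 0 0 1;0 0.008 0 0 1;0 0.01 0 0 1;0 0.01 0 0 1;0 0.01 0 0 1;0 0.01 0 0 1;0 0 0 0 1"

```text
time: 9.45
ee_pos: [0.541, -0.0898, 0.018]
eef_rot: [0.497, 0.503, -0.497, 0.503]
ft_force: [-0.9, -0.7, -0.1]
width: 0.0
```

```bash
python3 - <<'E'
from h import *
c=shot('wrist','w6.png')
E
```

```text
(no output)
```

View pics/w6.png

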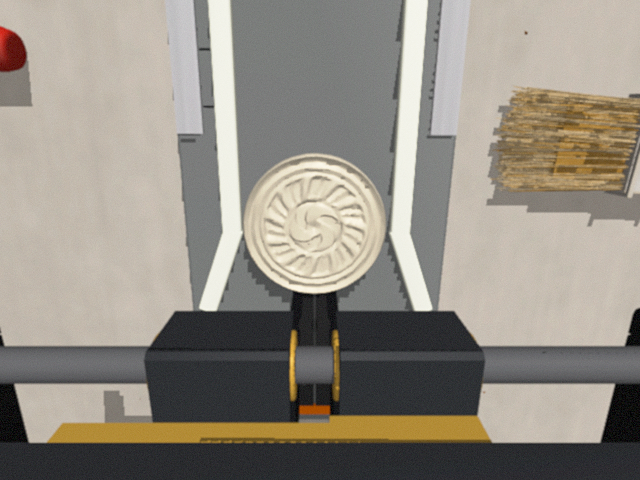

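The plate at (315,224) is square in the channel mouth and the fingers are centred behind it. I keep pushing.

Emit:
drive_tool --moves "0 0.009 0 0 1;0 0.009 0 0 1;0 0.009 0 0 1;0 0.009 0 0 1;0 0.009 0 0 1;0 0.009 0 0 1;0 0.009 0 0 1;0 0.009 0 0 1;0 0.008 0 0 1;0 0.005 0 0 1;0 0.003 0 0 1;0 0 0 0 1"

```text
time: 11.0
ee_pos: [0.5411, -0.003, 0.0181]
eef_rot: [0.497, 0.503, -0.497, 0.503]
ft_force: [-0.8, -0.7, 0.2]
width: 0.0002
```

```bash
python3 - <<'E'
from h import *
c=shot('wrist','w7.png'); c=shot('scene','s7.png'); print(r.read_state()['ft_force'])
E
```

```text
[0.47006152 0.00681109 0.37431838]
```

View pics/w7.png

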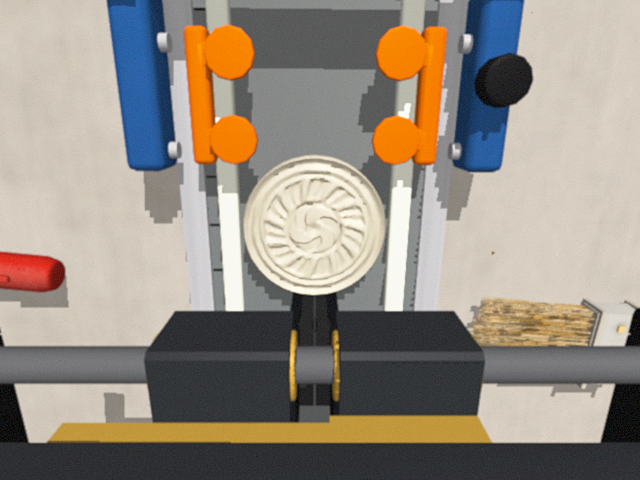

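The plate (315,225) is about 15 mm short of the first jaw rollers: the head centres are at (233,139) and (396,139), and (228,52) and (401,52).

```bash
python3 - <<'E'
from h import *
c=load('w7.png'); t=r.read_state()['ee_pos']; print(t)
print('plate',ray(c,315,225,.015)-t)
for p in [(233,139),(396,139),(228,52),(401,52)]: print(ray(c,*p,.022).round(4))
E
```

```text
[ 0.54103332 -0.00336121  0.0180695 ]
plate [-0.00010919  0.0427699  -0.0030695 ]
[0.512  0.0718 0.022 ]
[0.5687 0.0725 0.022 ]
[0.5117 0.0996 0.022 ]
[0.5685 0.1002 0.022 ]
```

Emit:
drive_tool --moves "0 0.004 0 0 1;0 0.004 0 0 1;0 0.004 0 0 1;0 0.002 0 0 1;0 0.001 0 0 1"

```text
time: 11.72
ee_pos: [0.541, 0.012, 0.0181]
eef_rot: [0.497, 0.503, -0.497, 0.503]
ft_force: [0.5, 0.0, 0.2]
width: 0.0006
```

Emit:
drive_tool --moves "0 0.001 0 0 1;0 0.001 0 0 1"

```text
time: 11.98
ee_pos: [0.541, 0.0138, 0.0181]
eef_rot: [0.497, 0.503, -0.497, 0.503]
ft_force: [-0.2, -0.3, 0.2]
width: 0.0005
```

Emit:
drive_tool --moves "0 0.001 0 0 1;0 0.001 0 0 1"

```text
time: 12.22
ee_pos: [0.541, 0.0156, 0.018]
eef_rot: [0.497, 0.503, -0.497, 0.503]
ft_force: [0.2, -3.4, 0.6]
width: -0.0001
```

Emit:
drive_tool --moves "0 0.001 0 0 1;0 0.001 0 0 1"

```text
time: 12.48
ee_pos: [0.541, 0.0165, 0.018]
eef_rot: [0.497, 0.502, -0.498, 0.503]
ft_force: [-0.1, -6.3, 0.0]
width: 0.0007
```

Contact at TCP y≈0.014 and the force is rising. I continue in small steps.

Emit:
drive_tool --moves "0 0.001 0 0 1;0 0.001 0 0 1"

```text
time: 12.72
ee_pos: [0.5411, 0.0178, 0.0181]
eef_rot: [0.497, 0.502, -0.498, 0.503]
ft_force: [0.5, -8.0, 1.4]
width: 0.0005
```

Emit:
drive_tool --moves "0 0.001 0 0 1;0 0.001 0 0 1"

```text
time: 12.98
ee_pos: [0.5411, 0.0194, 0.018]
eef_rot: [0.497, 0.502, -0.499, 0.503]
ft_force: [-0.3, -9.8, 1.6]
width: 0.0004
```

Emit:
drive_tool --moves "0 0.001 0 0 1;0 0.001 0 0 1"

```text
time: 13.22
ee_pos: [0.5411, 0.0211, 0.0181]
eef_rot: [0.497, 0.501, -0.499, 0.503]
ft_force: [-0.1, -10.0, 0.9]
width: 0.0002
```

Emit:
drive_tool --moves "0 0.001 0 0 1;0 0.001 0 0 1"

```text
time: 13.48
ee_pos: [0.5411, 0.0231, 0.0181]
eef_rot: [0.497, 0.501, -0.499, 0.503]
ft_force: [-0.6, -9.7, 1.2]
width: 0.0006
```

Past the peak (about 10 N). The force should now fall to nothing near TCP y≈0.031.

Emit:
drive_tool --moves "0 0.001 0 0 1;0 0.001 0 0 1"

```text
time: 13.72
ee_pos: [0.5411, 0.0252, 0.0181]
eef_rot: [0.497, 0.501, -0.499, 0.503]
ft_force: [-1.4, -9.5, 1.6]
width: 0.0007
```

Emit:
drive_tool --moves "0 0.001 0 0 1;0 0.001 0 0 1"

```text
time: 13.98
ee_pos: [0.541, 0.0277, 0.018]
eef_rot: [0.497, 0.502, -0.498, 0.503]
ft_force: [1.1, -7.7, 2.0]
width: 0.001
```

Emit:
drive_tool --moves "0 0.001 0 0 1;0 0.001 0 0 1"

```text
time: 14.22
ee_pos: [0.541, 0.0304, 0.0181]
eef_rot: [0.497, 0.502, -0.498, 0.503]
ft_force: [0.2, -5.0, 0.1]
width: 0.0003
```

Emit:
drive_tool --moves "0 0.001 0 0 1;0 0.001 0 0 1"

```text
time: 14.48
ee_pos: [0.541, 0.0339, 0.0181]
eef_rot: [0.497, 0.503, -0.497, 0.503]
ft_force: [-0.1, -1.4, -0.4]
width: 0.0006
```

```bash
python3 - <<'E'
from h import *
c=shot('wrist','w8.png'); t=r.read_state(); print(t['ee_pos'],t['ft_force'])
E
```

```text
[0.54098783 0.0344201  0.01808943] [ 0.6769753  -0.76727031 -1.09275399]
```

View pics/w8.png

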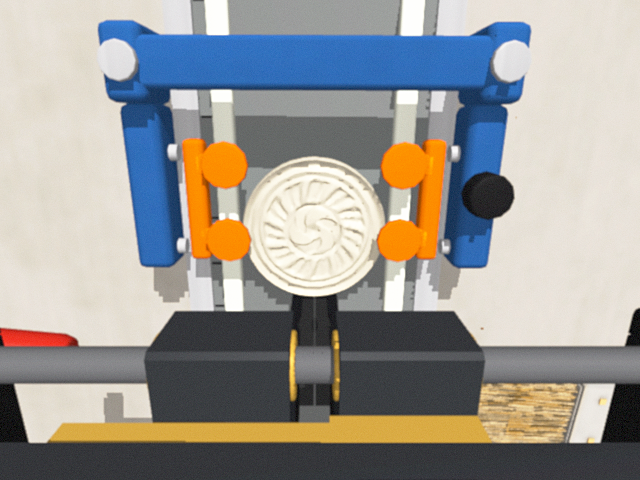

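The plate centre (315,226) has just passed the first rollers (row 240) but is not home yet. I hold briefly, then continue gently.

Emit:
drive_tool --moves "0 0 0 0 1;0 0 0 0 1"

```text
time: 14.78
ee_pos: [0.541, 0.0345, 0.0181]
eef_rot: [0.497, 0.503, -0.497, 0.503]
ft_force: [-0.4, -0.2, 0.7]
width: 0.0005
```

Emit:
drive_tool --moves "0 0.001 0 0 1;0 0 0 0 1"

```text
time: 15.02
ee_pos: [0.5411, 0.0351, 0.0181]
eef_rot: [0.497, 0.503, -0.497, 0.503]
ft_force: [-0.2, -0.6, -1.5]
width: 0.0001
```

```bash
python3 - <<'E'
from h import *
c=shot('wrist','w9.png'); t=r.read_state(); print(t['ee_pos'],t['ft_force'])
E
```

```text
[0.54104232 0.03511048 0.01811515] [ 0.27750578 -0.82221396  0.77300145]
```

View pics/w9.png

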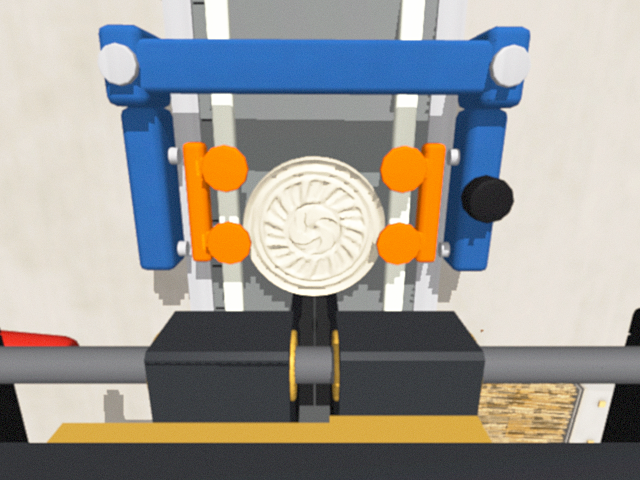

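Emit:
drive_tool --moves "0 0.001 0 0 1;0 0.001 0 0 1;0 0 0 0 1"

```text
time: 15.45
ee_pos: [0.5411, 0.0371, 0.0181]
eef_rot: [0.497, 0.503, -0.497, 0.503]
ft_force: [0.7, 0.2, -0.7]
width: 0.0004
```

```bash
python3 - <<'E'
from h import *
c=shot('wrist','w10.png'); t=r.read_state(); print(t['ee_pos'],t['ft_force'])
E
```

```text
[0.54106157 0.03702125 0.01809822] [-0.08369835  0.52498991 -0.41817045]
```

View pics/w10.png

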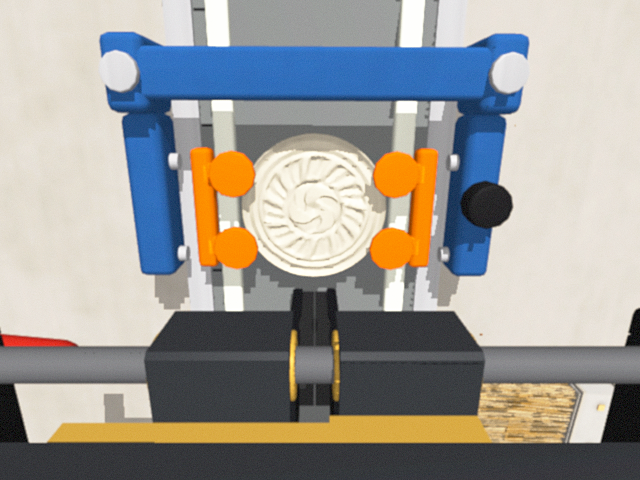

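It clicked: the plate jumped ahead to (315,205) between both roller pairs (rows 173 and 248), and there is a gap to the fingers. I back off and raise the tool.

Emit:
drive_tool --moves "0 -0.01 0 0 1;0 -0.02 0 0 1;0 -0.03 0.01 0 1;0 -0.02 0.04 0 1;0 -0.02 0.05 0 1;0 -0.02 0.04 0 1;0 0 0 0 1;0 0 0 0 1;0 0 0 0 1"

```text
time: 16.62
ee_pos: [0.5403, -0.0826, 0.1568]
eef_rot: [0.497, 0.504, -0.497, 0.502]
ft_force: [-0.7, 0.6, -0.3]
width: 0.0003
```

```bash
python3 - <<'E'
from h import *
c=shot('wrist','w11.png');s=shot('scene','s11.png')['color']; cv2.imwrite('pics/z11.png',cv2.resize(s[240:420,130:370,::-1],(800,600),interpolation=cv2.INTER_CUBIC))
E
```

```text
(no output)
```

View pics/w11.png

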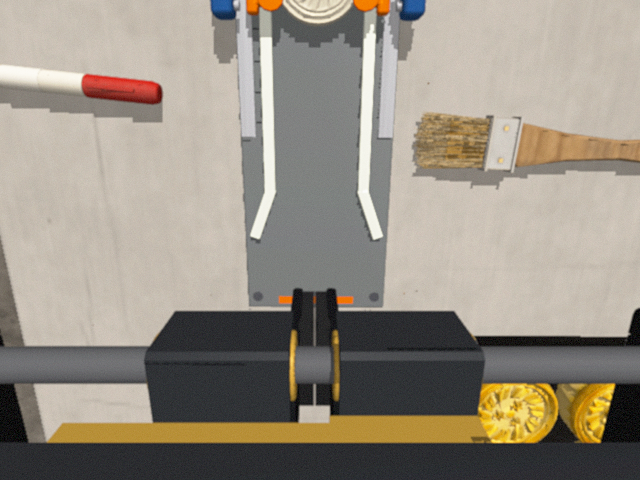

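View pics/z11.png

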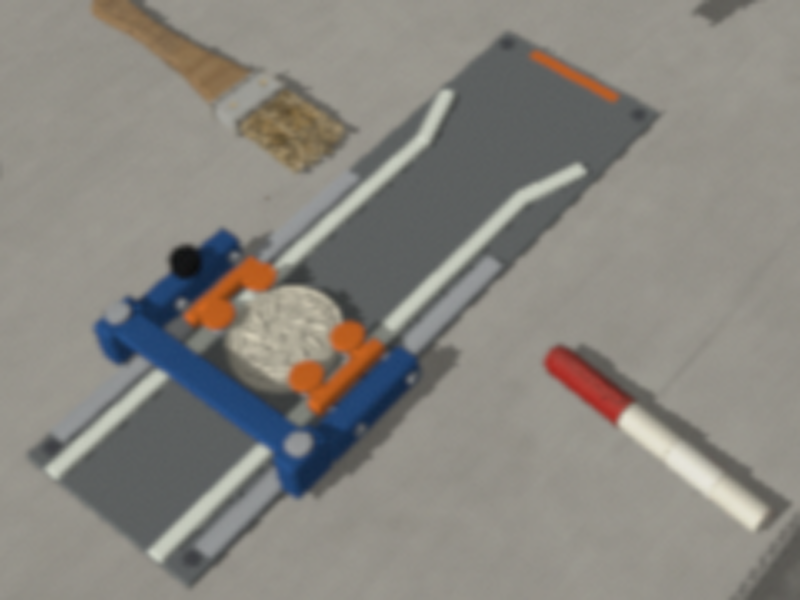

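The scene zoom shows the plate at about (284,335) amid the four heads, with the brush and marker at the same pixels as before. A numeric check is next.

```bash
python3 - <<'E'
from h import *
s=load('s11.png');c=load('w10.png')
S=lambda u,v,z: ray(s,130+(u+.5)/3.3333-.5,240+(v+.5)/3.3333-.5,z)
print('scene plate',S(287,332,.015).round(4),'heads',np.mean([S(*p,.022) for p in [(261,275),(218,314),(348,335),(307,376)]],0).round(4))
print('wrist plate',ray(c,315,205,.015).round(4),'heads',np.mean([ray(c,*p,.022) for p in [(232,174),(237,248),(394,174),(389,248)]],0).round(4))
# before/after diff outside jig
a=load('scene1.png')['color'].astype(int);b=s['color'].astype(int);d=np.abs(a-b).sum(2)
print('brush',d[235:292,155:235].max(),'marker',d[340:400,290:362].mean(),'stamp',d[138:190,396:422].mean())
E
```

```text
scene plate [0.5399 0.084  0.015 ] heads [0.5402 0.085  0.022 ]
wrist plate [0.5408 0.0874 0.015 ] heads [0.5401 0.0863 0.022 ]
brush 26 marker 17.48402777777778 stamp 23.25887573964497
```

```bash
python3 - <<'E'
from h import *
a=load('scene1.png')['color'];b=load('s11.png')['color']
f=lambda i:np.hstack([cv2.resize(i[125:200,380:440,::-1],(360,450)),cv2.resize(i[330:405,285:370,::-1],(400,450))])
cv2.imwrite('pics/cmp.png',cv2.resize(np.vstack([f(a),f(b)]),(500,600)))
E
```

```text
(no output)
```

View pics/cmp.png

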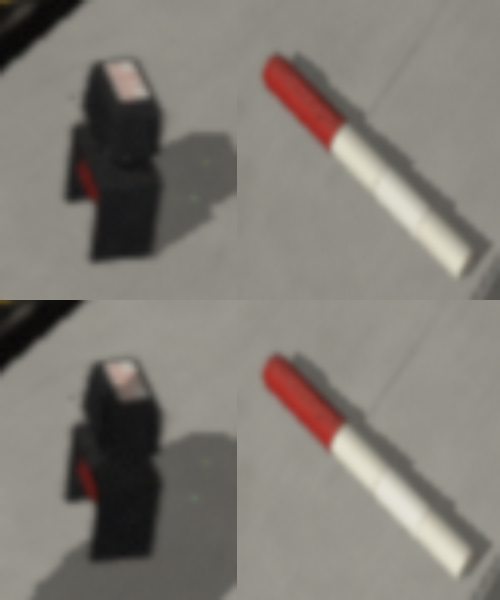

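The stamp and marker are unmoved; only the arm's shadow differs. I hand the job in.

```bash
python3 -c "
from h import *
print(ticket.close_job())"
```

```text
the job is handed in; nothing more can be done
None
```

The pattern plate is clipped in both jaws of the jig, pattern up, and I have handed the job in at about 17 s of the 64 s allowed. I gripped the plate across its rim, laid it flat in the entry and let go. Then I pushed it along the channel with the closed fingers. Resistance peaked at about 10 N, fell to nothing, and the jaws drew the plate ahead of the fingers. I stopped there and backed away.

**Last checks:** The plate centre is within about 1 mm of the clip's middle along the channel. The two views differ slightly: the scene camera puts it 1 mm short and the wrist camera 1 mm past, which is within calibration error. The robot is touching nothing. The brush, marker and stamp have not moved in the before/after pictures; only the arm's shadow differs. No check failed. I did not read the jaw travel directly, so being home is judged from the force and the pictures.

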